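# Take the slide tray off the hotplate with the lifter

### The job

The slides are dry: turn the hotplate's knob to off, then pick up the lifter from its rest, slide its blade under the hot slide tray, lift the tray off level and set it down gently in the middle of the cork board. Draw the lifter out, lay it gently back on its rest as it was, and let go. Never touch the tray with the gripper, never tip it, and leave the bottles alone.

Things in the scene. Friction and masses are not known exactly. Their poses are not given: they have to be found in the camera images.
- hotplate: Fixed laboratory hotplate, steel case 220 mm (x) by 250 mm (y), its top (control deck) 62 mm above the bench. Origin: centre of its footprint, on the bench; x from its front (robot side) to its back, z up. A 150 x 150 mm dark heating plate, top 70 mm above the bench, is centred at x 20, y 45 mm; controls to its right (-y). Hotplate, rest and cork board swap places between runs.
- hotplate_top (a point): Centre of the heating plate's flat upper face, 70 mm above the bench.
- knob (a joint): Angle of the hotplate's black knob, rad: 0 = off, at its stop (white pointer to the hotplate's front, at the red dot). It grows clockwise seen from above, so turn it anticlockwise; starts at 0.7 to 1.4. Light friction (0.04 N m), stays where left. Its bar grip, 42 mm long, 14 mm thick, 32 mm tall, turns with it and lies along the hotplate's x at 0.
- knob_grip (a point): Point on the knob's vertical axis at the height to grip the bar, 37 mm above the control deck (bar top 44 mm above it) and 99 mm above the bench; in the hotplate's frame at x -68, y -85 mm.
- tray: Loose aluminium slide tray, 92 mm (x) by 120 mm (y), 14 mm high, about 0.14 kg, four stained slides fixed in it; starts on the heating plate. Origin: centre of its underside, z = 0 at the runners' bottoms. Two runners 5 mm wide, 8 mm high along its two x edges leave a tunnel 110 mm wide, 8 mm high under the flat deck, open at the front (-x, robot side) and back.
- lifter: Loose cranked spatula, 0.2 kg, starts on the rest. Flat steel blade 110 x 80 x 2 mm, a 22 mm wide neck rising steeply from its rear edge to a level black handle, x -218 to -93 mm, 18 mm wide, 22 mm tall, underside 50 mm above the blade's. Origin: on the blade's underside, 50 mm behind its front edge; x from handle to tip, z up. Centre of mass near x = -90 mm.
- lifter_grip (a point): Point to grip, in the middle of the handle's cross-section, 145 mm behind the lifter's origin and 61 mm above the blade's underside.
- lifter_tip (a point): Middle of the blade's front edge, 50 mm ahead of the lifter's origin.
- rest: Fixed blue steel tool rest: base plate 290 x 104 x 3 mm and, at its robot end (-x), a post whose top, 53 mm above the bench, carries the handle's tail in a notch 34 mm wide between cheeks 14 mm high. Origin: centre of its underside; x along the plate, away from the robot. The lifter lies with its x along the rest's x, blade flat on the plate.
- rest_blade (a point): Where the lifter's origin belongs when it lies on the rest: on the base plate's upper face, 80 mm ahead of the rest's origin, 3 mm above the bench.
- rest_grip (a point): Where point lifter_grip is when the lifter lies on the rest: 65 mm behind the rest's origin, 64 mm above the bench. The notch's post is centred 60 mm behind this point.
- cork: Fixed cork board 170 x 170 mm, 10 mm thick, flat. Origin: centre of its underside, on the bench; its top is 10 mm above the bench.
- bottle_a: Loose closed medium bottle, amber, yellow label, white cap, 60 mm in diameter, 146 mm tall, 0.28 kg. Origin: centre of its base. To be left alone.
- bottle_b: As bottle_a, amber.
- bottle_c: As bottle_a, but clear with a white label.
Things that resemble listed ones, but are neither listed nor needed, are in the scene too. Several things look just like the cork: the one meant starts farthest from the robot's base.

How it is judged:
By the outcome, as a careful person would: the job done as asked, in the order asked, and still so for the second after the job is handed in, with the robot touching nothing.
It also fails if it takes over 72 s, if anything falls off the work surface, if the arm or the gripper's body presses on something with over 40 N, if the wrist force passes 120 N, or if a joint passes its speed limit or range.

### The arm

A 6-joint arm with a two-finger parallel gripper is mounted at the origin on the work surface. World frame = base frame: x ahead of the robot, y to its left, z up, the work surface at z = 0. Lengths are in m, angles in degrees, forces in N, time in s.
With the tool pointing down it reaches from about 0.375 to 0.9 m from the base axis. Payload 3.1 kg.
Tool frame: the origin (TCP) lies on the centre line of the jaws, within the pads' length; the fingertips stand 19 mm ahead of it and the grasp point (between the pads) is the TCP (tips_ahead is the distance from the TCP to the fingertips, in m); z points along the fingers, y is the line along which they close (so a half turn about z gives the same grasp; the last joint's range is limited). The gripper opens to 87 mm and grips with 3 to 60 N. Pads are 19 mm wide; open, the fingers measure 117 mm over their backs; the gripper's body (75 mm by 190 mm) begins 51 mm behind the grasp point.
Start: joints at [63.57, 30.224, 82.088, -0, 67.689, -10.227], TCP at [0.174, 0.6, 0.242] pointing down, gripper open.
Joint ranges: [-176.69, 176.69], [-43.24, 126.21], [12.49, 139.97], [-82, 262], [0, 151.66], [-163.58, 163.58]. Speed limits (degrees/s): [159.86, 159.86, 180, 180, 180, 180].

### API

Orientations are given as a 3x3 rotation matrix whose columns are the frame's x, y, z axes.
In Python, from rig import read_state, capture, hand_in, trace, landmark_of, tips_ahead gives the robot as it stands.
- The arm moves only by the shell command python3 -m jog 'ROWS'. ROWS is JSON, a list of rows, each an object of numbers: "tx", "ty", "tz": the shift along the tool's x, y, z in cm; "roll": the turn about the tool's z in rad; "jaw": the opening, from 0 (shut) to 1 (fully open). A call has 1 to 8 rows; each row shifts and turns the commanded pose from where the row before left it, along the tool's axes as they then stand; what a row does not reach is not made up. A row lasts 1/10 s, in which the tool goes at most 50 mm and 8.59 degrees, less where a joint would pass 70% of its speed; a pose out of reach is approached as far as the arm can. A call with a gripper value outside its range is refused whole. The fingers move at their own pace and stop on an object; the grip force is fixed at half the most. Time passes only in rows, so rows that do not move let the fingers close. It gives the time, the measured TCP pose, the force, the opening and the grip force at its end, in the units of the state.
- read_state(): the state, without advancing time (a new reading comes with each control period).
- capture(name): name is "scene" or "top"; returns a dict with "img" (480x640x3 uint8, red, green, blue), "vertical_fov" (degrees; the focal length in pixels is half the picture's height over the tangent of half this angle, whatever the lens; pixels are square), "cx", "cy" (the principal point, pixels), "cam_to_world" (4x4, takes a point from camera to world coordinates). Camera axes: x right, y up, looking along -z (the intrinsics and any distortion apply to the point x, -y, -z); pixel columns grow to the right and rows downward; lengths in m; the calibration is good to about 2 mm. A picture is of the moment at which its call begins. There is no depth.
- hand_in(): hands the job in; it is judged then, once.
Trained networks look in the newest picture that a camera, given by its name, has taken for a name from the list of things; names that differ only in an ending like _2 or _b are one class to them, and where a whole thing is asked for, a point or a joint stands for the part that bears it (a point fixed in the world has none). Each returns a list of dicts, best first, with "p" (0 to 1); they miss things now and then, are a little off and sometimes report something else, mostly with a low value. They report only what shows in the picture. A call takes as long as a camera call. They do not tell look-alikes from the thing itself.
- trace(camera, thing): "pixels" (480x640 bool, what is visible of it) and "bbox" ([left, top, width, height] in pixels, round what is visible of it).
- landmark_of(camera, thing): "point" ([row, column] in pixels: a listed point, or the origin of a listed thing).
The state is a dict: "time_s": time; "joint_positions": joint angles; "qvel": joint speeds; "tau": joint torques, N m; "position": TCP position; "tcp_rot": TCP orientation; "force": force on the tool from outside, world axes, zero at the start; "moment": the same for the moment, N m; "opening": opening from 0.0 (shut) to 1.0 (fully open); "grasp_force": force on a finger pad.
Only numpy, scipy, OpenCV 4.12 (cv2) and the standard library are available. Lean on these libraries where they do the work, as an engineer would, in place of code of your own. Each camera call takes 0.05 s, during which the arm holds its last target. There are 200 camera calls.

## Working session

There is one attempt and no reset: what is moved stays moved. The work goes in short steps, Python scripts to look and compute and a shell command to move; the robot and the scene stay as the last step left them, time stands still between calls to the robot, and variables do not carry over. Pictures are saved under pics/ and viewed, at most 12 in all, crops included, and the job is handed in when it is done.

```bash
ls; mkdir -p pics; cat > h.py <<'E'
import numpy as np, cv2
from rig import *
def K(c):
    f=240/np.tan(np.radians(c["vertical_fov"]/2)); return f,c["cx"],c["cy"]
def back(c,row,col,z):
    f,cx,cy=K(c); M=np.array(c["cam_to_world"]); d=M[:3,:3]@np.array([(col-cx)/f,-(row-cy)/f,-1]); o=M[:3,3]
    return o+d*(z-o[2])/d[2]
def proj(c,P):
    f,cx,cy=K(c); M=np.array(c["cam_to_world"]); q=M[:3,:3].T@(np.asarray(P)-M[:3,3])
    return np.array([cy-f*q[1]/-q[2], cx+f*q[0]/-q[2]])
E
python3 - <<'E'
from h import *
s=read_state(); print(s)
for n in("scene","top"):
    c=capture(n); cv2.imwrite(f"pics/{n}0.png",c["img"][...,::-1]); print(n,{k:(np.round(v,4).tolist() if k!="img" else 0) for k,v in c.items()})
    for t in ["hotplate","hotplate_top","knob_grip","tray","lifter","lifter_grip","lifter_tip","rest","rest_blade","rest_grip","cork","bottle_a"]:
        try: r=landmark_of(n,t)
        except Exception as e: print(t,e); continue
        print(n,t,[(round(x["p"],2),np.round(x["point"],1).tolist()) for x in r])
E
```

```text
pics
{'time_s': 0.0, 'joint_positions': array([ 6.35695773e+01,  3.02778279e+01,  8.21575004e+01, -1.17215661e-03,
        6.76890260e+01, -1.02264988e+01]), 'qvel': array([-0.00551097, -0.04609857,  0.08006161,  0.01789728,  0.03645677,
        0.00244003]), 'tau': array([-1.18197135e-03, -4.40045357e+01, -1.76589882e+01,  6.33806898e-02,
        5.83236536e-02, -1.63549607e-04]), 'position': array([0.17406148, 0.59954156, 0.24057761]), 'tcp_rot': array([[-9.60276576e-01,  2.79048379e-01, -9.49115868e-04],
       [ 2.79049752e-01,  9.60274662e-01, -1.95195590e-03],
       [ 3.66721789e-04, -2.13926808e-03, -9.99997645e-01]]), 'force': array([-0.13086161,  0.04920617,  0.5572976 ]), 'moment': array([ 0.01470687, -0.02754604, -0.0044625 ]), 'grasp_force': 0.0, 'opening': 0.9999182469036377}
scene {'img': 0, 'vertical_fov': 51.5392, 'cx': 314.7194, 'cy': 242.6441, 'cam_to_world': [[0.8937, -0.3741, 0.2476, 0.837], [0.4484, 0.7606, -0.4695, -0.6074], [-0.0127, 0.5307, 0.8475, 1.1471], [0.0, 0.0, 0.0, 1.0]]}
scene hotplate [(0.85, [257.0, 331.6])]
scene hotplate_top [(0.83, [233.6, 345.4
[... 607 characters left out ...]
184, 0.273], [-0.9983, -0.058, 0.007, 0.0132], [-0.0059, 0.2184, 0.9758, 1.2521], [0.0, 0.0, 0.0, 1.0]]}
top hotplate [(0.57, [228.1, 318.1]), (0.4, [213.4, 299.3])]
top hotplate_top [(0.81, [217.8, 298.7])]
top knob_grip [(0.49, [240.0, 352.7])]
top tray [(0.85, [212.5, 299.6])]
top lifter [(0.97, [188.1, 417.0])]
top lifter_grip [(0.69, [237.1, 424.5]), (0.29, [249.0, 129.1])]
top lifter_tip [(0.74, [169.4, 414.8])]
top rest [(0.92, [215.1, 415.1]), (0.61, [218.7, 299.5])]
top rest_blade [(0.15, [243.1, 352.7])]
top rest_grip [(0.9, [237.1, 425.6]), (0.2, [170.0, 415.7])]
top cork [(0.63, [359.7, 136.2])]
top bottle_a [(0.88, [155.4, 331.5]), (0.67, [223.2, 507.9]), (0.64, [248.1, 129.4])]
```

View pics/scene0.png

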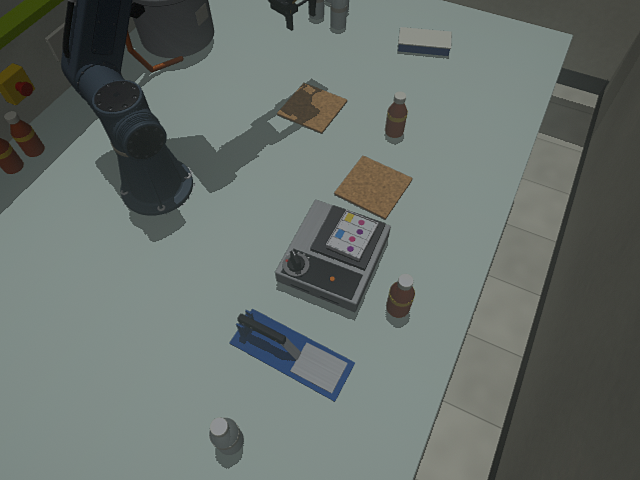

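View pics/top0.png

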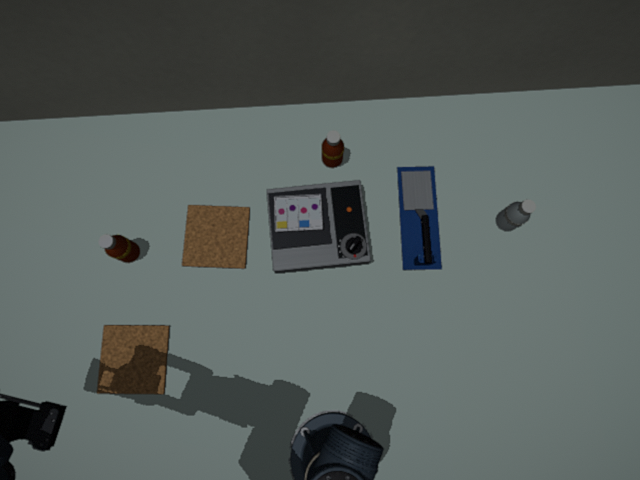

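The scene camera shows the hotplate at about (335,255), with the tray at (352,235), the knob at (295,262), the rest and lifter at (292,352), and corks at (373,186) and (313,107). In the top view the corks are at (216,236) and (135,358), and the farther one from the base is (216,236).

Next I fit the poses by silhouette.

```bash
cat > fit.py <<'E'
from h import *
from scipy.optimize import minimize
def box(x0,x1,y0,y1,z0,z1): return np.array([[x,y,z] for x in(x0,x1) for y in(y0,y1) for z in(z0,z1)])
MOD={"hotplate":[box(-.11,.11,-.125,.125,0,.062),box(-.055,.095,-.03,.12,.06,.07),box(-.089,-.047,-.092,-.078,.062,.106)],
"rest":[box(-.145,.145,-.052,.052,0,.003)],
"cork":[box(-.085,.085,-.085,.085,0,.01)],
"tray":[box(-.046,.046,-.06,.06,0,.014)],
"lifter":[box(-.06,.05,-.04,.04,0,.002),box(-.218,-.093,-.009,.009,.05,.072),np.vstack([box(-.061,-.06,-.011,.011,0,.002),box(-.094,-.093,-.009,.009,.05,.06)])]}
def w(p,P,z): c,s=np.cos(p[2]),np.sin(p[2]); return np.c_[P[:,0]*c-P[:,1]*s+p[0],P[:,0]*s+P[:,1]*c+p[1],P[:,2]+z]
def sil(c,p,name,z,S=3):
    m=np.zeros((480*S,640*S),np.uint8)
    for P in MOD[name]:
        q=np.array([proj(c,v)[::-1] for v in w(p,P,z)]); h=cv2.convexHull(((q+.5)*S-.5).astype(np.float32))
        cv2.fillConvexPoly(m,np.round(h*16).astype(np.int32),255,cv2.LINE_AA,4)
    return cv2.resize(m,(640,480),interpolation=cv2.INTER_AREA)/255.
def fit(name,cams,p0,z=0,clip=None):
    ms={}
    for n,c in cams.items():
        pr=sil(c,p0,name,z)>.5; best=None
        for r in trace(n,name):
            M=np.array(r["pixels"]); i=(M&pr).sum()/(M|pr).sum()
            if best is None or i>best[0]: best=(i,M)
        if best and best[0]>.2: ms[n]=best[1].astype(float)
    f=lambda p,k: sum(np.abs(sil(cams[n],p,name,z)-ms[n]).sum()/ms[n].sum() for n in k)
    out={}
    for k in [[n] for n in ms]+([list(ms)] if len(ms)>1 else []):
        p=np.array(p0)
        for _ in range(2): r=minimize(f,p,args=(k,),method="Nelder-Mead",options=dict(initial_simplex=p+np.vstack([np.zeros(3),np.diag([.012,.012,.1])]),xatol=1e-4,fatol=1e-4,maxiter=120)); p=r.x
        out["+".join(k)]=p; print(name,k,np.round(p[:2]*1000,1),"yaw",round(np.degrees(p[2]),2),"res",round(r.fun,3))
    return p
E
python3 - <<'E'
from fit import *
cams={n:capture(n) for n in("scene","top")}
T=cams["top"]
cork0=back(T,236,216,.01); rest0=back(T,218,419,.003); hp0=back(T,227,319,.062)
print(cork0,rest0,hp0, back(T,358,135,.01))
R={}
for n,p,z in [("cork",cork0,0),("rest",rest0,0),("hotplate",hp0,0)]:
    R[n]=fit(n,cams,[p[0],p[1],0.],z)
t0=back(T,212.5,299,.08); R["tray"]=fit("tray",cams,[t0[0],t0[1],R["hotplate"][2]],.07)
r=R["rest"]; l0=w(r,np.array([[.08,0,0]]),0)[0]; R["lifter"]=fit("lifter",cams,[l0[0],l0[1],r[2]],.003)
print(np.round(l0,4)); np.savez("poses.npz",**R)
for n,c in cams.items():
    im=c["img"][...,::-1].copy()
    b=(140,280,160,340) if n=="top" else (190,410,220,420)
    im=cv2.resize(im[b[0]:b[1],b[2]:b[3]],None,fx=2.2 if n=="top" else 1.9,fy=2.2 if n=="top" else 1.9,interpolation=cv2.INTER_CUBIC)
    globals()[n]=im
h=cv2.resize(scene,(380,418)); t=T["img"][150:280,260:450,::-1]
t=cv2.resize(t,None,fx=2.2,fy=3.215*0+2.2,interpolation=cv2.INTER_CUBIC); t=cv2.copyMakeBorder(t,0,418-t.shape[0],0,0,cv2.BORDER_CONSTANT)
k=cams["scene"]["img"][235:285,265:335,::-1]
k=cv2.resize(k,(798,570),interpolation=cv2.INTER_CUBIC)
cv2.imwrite("pics/crop1.png",np.hstack([h,t])); cv2.imwrite("pics/knob1.png",k)
E
```

```text
[0.56771589 0.27718957 0.01      ] [ 0.58669818 -0.27244897  0.003     ] [5.63376572e-01 5.10977096e-04 6.20000000e-02] [0.26219373 0.4863242  0.01      ]
cork ['scene'] [567.5 276. ] yaw -5.27 res 0.051
cork ['top'] [568.4 279.4] yaw -5.67 res 0.029
cork ['scene', 'top'] [568.1 278.2] yaw -5.28 res 0.092
rest ['scene'] [ 588.2 -273.9] yaw -2.35 res 0.823
rest ['top'] [ 590.6 -270.5] yaw -2.27 res 0.735
rest ['scene', 'top'] [ 589.5 -272.5] yaw -2.4 res 1.611
hotplate ['scene'] [568.6   8.7] yaw 3.18 res 0.331
hotplate ['top'] [571.4   6. ] yaw 2.32 res 0.291
hotplate ['scene', 'top'] [570.9   6.1] yaw 2.57 res 0.627
tray ['scene'] [597.8  50.3] yaw -0.13 res 0.066
tray ['top'] [600.8  53.4] yaw 0.49 res 0.047
tray ['scene', 'top'] [599.4  52.4] yaw -0.33 res 0.147
lifter ['scene'] [ 670.  -276.9] yaw -1.75 res 0.072
lifter ['top'] [ 671.  -273.7] yaw -1.75 res 0.09
lifter ['scene', 'top'] [ 670.  -275.8] yaw -1.78 res 0.2
[ 0.6694 -0.2759  0.    ]
```

View pics/crop1.png

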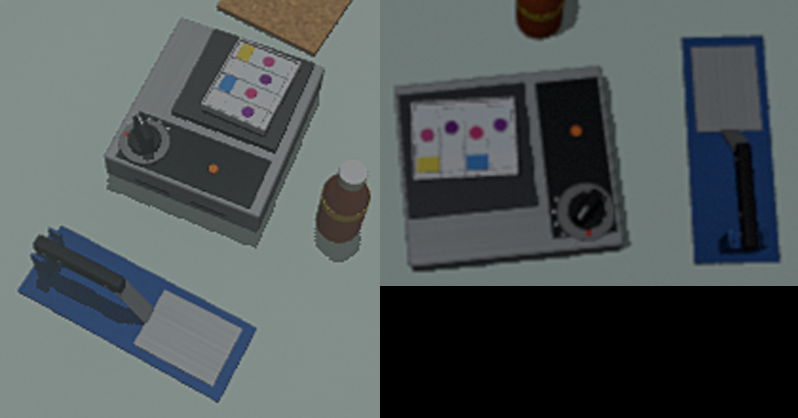

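View pics/knob1.png

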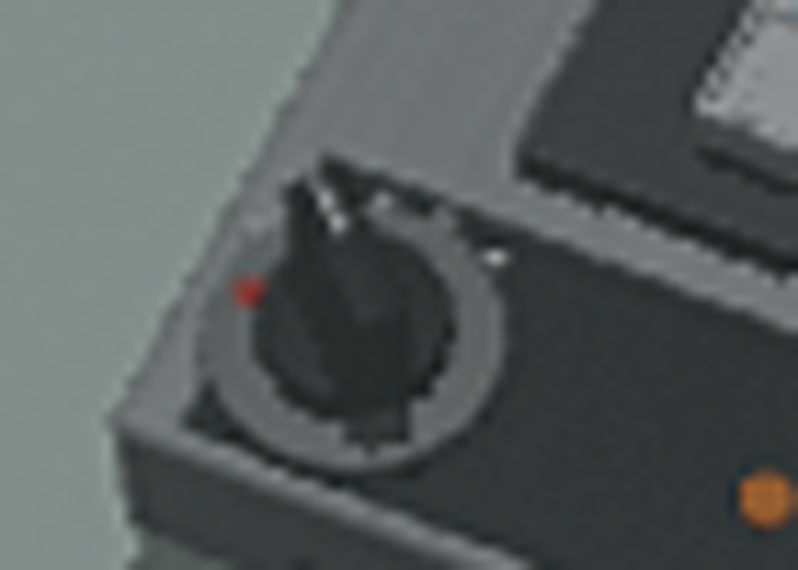

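The crops show one hotplate (tray in place, knob pointer turned off the red dot toward the tray) and one blue rest with the lifter. What could be mistaken in the top view: corks at (216,236), which I choose as the farthest, and (135,358). The hotplate, rest and lifter have no doubles. Next I refine the hotplate and rest with union masks, and measure the knob angle.

```bash
cat > ref.py <<'E'
import fit
from fit import *
cams={n:capture(n) for n in("scene","top")}
R=dict(np.load("poses.npz"))
def near(n,t,uv):
    b=[r for r in trace(n,t) if r["p"]>.2 and np.hypot(r["bbox"][0]+r["bbox"][2]/2-uv[1],r["bbox"][1]+r["bbox"][3]/2-uv[0])<40]
    return np.array(b[0]["pixels"]) if b else np.zeros((480,640),bool)
U={}
for n,c in cams.items():
    g=lambda t,p,z: near(n,t,proj(c,[p[0],p[1],z]))
    U[n,"hotplate"]=g("hotplate",R["hotplate"],.05)|g("tray",R["tray"],.08)|g("knob",R["hotplate"],.1)
    U[n,"rest"]=g("rest",R["rest"],.0)|g("lifter",R["rest"],.02)
    for t in("hotplate","rest"): U[n,t]=cv2.morphologyEx(U[n,t].astype(np.uint8),cv2.MORPH_CLOSE,np.ones((5,5)))>0
# rest composite: plate + lifter + post
off=np.array([.08,0,.003]); MOD["rest"]=MOD["rest"]+[P+off for P in MOD["lifter"]]+[box(-.135,-.115,-.024,.024,0,.053)]
fit.trace=lambda n,t:[{"pixels":U[n,t]}]
for t in("hotplate","rest"): R[t]=fit.fit(t,cams,R[t],0)
np.savez("poses.npz",**R)
h=R["hotplate"]; 
print("knob",w(h,np.array([[-.068,-.085,.099]]),0), "top",w(h,np.array([[.02,.045,.07]]),0),"lif",w(R["rest"],np.array([[.08,0,.003],[-.065,0,.064]]),0))
E
cat > knob.py <<'E'
from fit import *
h=np.load("poses.npz")["hotplate"]
k=w(h,np.array([[-.068,-.085,.106]]),0)[0]
big=[]
for n in ("scene","top"):
    c=capture(n); r,cc=proj(c,k); print(n,"axis px",r,cc)
    S=10; A=np.array([[S,0,-S*(cc-20)],[0,S,-S*(r-20)]],float); im=cv2.warpAffine(c["img"][...,::-1],A,(400,400),flags=cv2.INTER_CUBIC)
    for a,col in((0,(0,0,255)),(.7,(0,255,0)),(1.05,(255,255,0)),(1.4,(255,0,0))):
        q=proj(c,w(h,np.array([[-.068-.021*np.cos(a),-.085+.021*np.sin(a),.106]]),0)[0]); cv2.circle(im,(int(S*(q[1]-cc+20)),int(S*(q[0]-r+20))),4,col,-1)
    cv2.circle(im,(200,200),4,(255,0,255),-1); big.append(cv2.convertScaleAbs(im,alpha=1.6))
cv2.imwrite("pics/knob2.png",np.hstack(big))
E
python3 ref.py; python3 knob.py
```

```text
scene axis px 254.64243878431446 295.7075088212673
top axis px 243.13118893289214 353.6626155871743Traceback (most recent call last):
  File "ref.py", line 17, in <module>
    for t in("hotplate","rest"): R[t]=fit.fit(t,cams,R[t],0)
                                      ^^^^^^^
AttributeError: 'function' object has no attribute 'fit'
```

View pics/knob2.png

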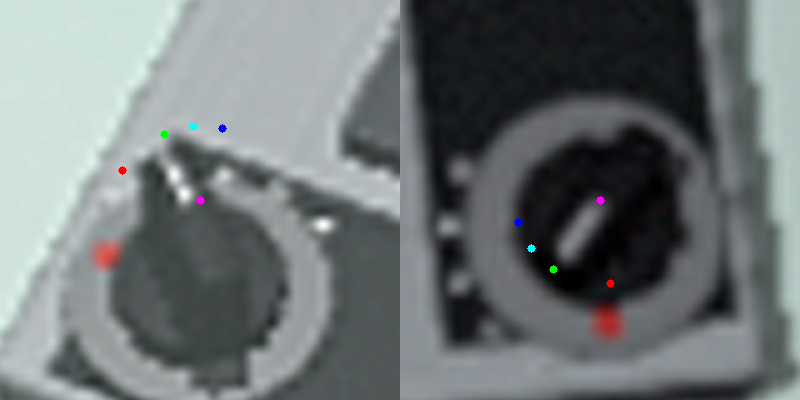

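The knob crop puts the pointer at about 0.7–0.75 rad, close to the green 0.7 mark, with the axis near the pink dot.

```bash
sed -i 's/^import fit$/import fit as FM/; s/fit\.trace=/FM.trace=/; s/=fit\.fit(/=FM.fit(/' ref.py; python3 ref.py; python3 - <<'E'
from fit import *
h=np.load("poses.npz")["hotplate"]; c=capture("top")
for rc in((249.5-7.8+243.1-243.13,353.66),):pass
a=lambda u,v:back(c,243.13+(v-200)/10,353.66+(u-600)/10,.106)
d=a(562,258)-a(602,205); ang=np.arctan2(d[1],d[0]); print("ptr dir deg",np.degrees(ang),"knob angle",(np.pi+h[2]-ang)%(2*np.pi))
print([np.round(back(c,*proj(c,a(602,205)),.106),4)])
print("red dot",back(c,243.13+12.3,353.66+.6,.064))
E
```

```text
hotplate ['scene'] [568.5   8.3] yaw 2.68 res 0.061
hotplate ['top'] [571.7   6.2] yaw 2.58 res 0.026
hotplate ['scene', 'top'] [570.6   6.4] yaw 2.68 res 0.091
rest ['scene'] [ 590.1 -274. ] yaw -2.26 res 0.031
rest ['top'] [ 589.7 -270.4] yaw -2.53 res 0.735
rest ['scene', 'top'] [ 589.8 -271.7] yaw -2.72 res 0.802
knob [[ 0.50661385 -0.08168418  0.099     ]] top [[0.58843621 0.05229007 0.07      ]] lif [[ 0.66966514 -0.27554289  0.003     ]
 [ 0.52482825 -0.26866713  0.064     ]]
ptr dir deg 139.57907774470647 knob angle 0.7522745054374225
[array([ 0.5055, -0.0822,  0.106 ])]
red dot [ 0.48342885 -0.08444062  0.064     ]
```

Knob at (0.507,-0.082) and angle ≈0.75. The grip on the lifter's handle will be at about x = -112 mm, because the near reach limit (0.375 m) makes gripping further back impractical at the hotplate. First I move over the knob.

```bash
cat > go.py <<'E'
import sys; from h import *
# usage: go.py x y z closing_angle_deg -> remaining tool shift (cm) and roll (rad), done shift first then roll
s=read_state(); R=np.array(s["tcp_rot"]); v=list(map(float,sys.argv[1:]))
d=R.T@(np.array(v[:3])-s["position"]); a=np.degrees(np.arctan2(R[1,1],R[0,1]))
print("t",round(s["time_s"],2),"pos",np.round(s["position"],4),"ang",round(a,2),"shift cm",np.round(d*100,2),"roll",round(np.radians((a-v[3]+90)%180-90),3),"open",round(s["opening"],3),"F",np.round(s["force"],1),"g",round(s["grasp_force"],1))
E
R='{"tx":-3.2,"ty":-3.5}'
python3 -m jog '[{"tx":-3.2,"ty":-3.5},{"tx":-3.2,"ty":-3.5},{"tx":-3.2,"ty":-3.5},{"tx":-3.2,"ty":-3.5},{"tx":-3.2,"ty":-3.5},{"tx":-3.2,"ty":-3.5},{"tx":-3.2,"ty":-3.5},{"tx":-3.2,"ty":-3.5}]'
python3 -m jog '[{"tx":-3.2,"ty":-3.5},{"tx":-3.2,"ty":-3.5},{"tx":-3.2,"ty":-3.5},{"tx":-3.2,"ty":-3.5},{"tx":-3.2,"ty":-3.5},{"tx":-3.2,"ty":-3.5},{"tx":-3.2,"ty":-3.5},{"tx":-3,"ty":-3.2}]'
python3 -m jog '[{"roll":0.14},{"roll":0.14},{"roll":0.14},{}]'
python3 go.py .5065 -.0817 .102 49.6
```

```text
t 3.25 pos [0.1744 0.6002 0.2415] ang 73.79 shift cm [-50.92 -56.21  13.95] roll 0.422 open 1.0 F [ 0.2  0.6 -0.9] g 0.0$[0]: bad value
$[0]: bad value
$[0]: bad value
```

```bash
python3 -m jog '[{"tx":-3.2,"ty":-3.5,"tz":0,"roll":0,"jaw":1}]'; python3 -m jog --help | head; python3 go.py .5065 -.0817 .102 49.6
```

```text
time_s: 3.35
position: [0.1946, 0.5614, 0.2417]
tcp_rot: [[-0.961, 0.275, 0.001], [0.275, 0.961, 0.006], [0.0, 0.006, -1.0]]
force: [0.9, -0.9, -0.6]
opening: 0.999
grasp_force: 0.0
t 3.35 pos [0.1946 0.5614 0.2417] ang 74.04 shift cm [-47.67 -53.34  13.66] roll 0.427 open 0.999 F [ 0.9 -0.9 -0.6] g 0.0invalid input: not JSON, or not a number
```

```bash

python3 -m jog '[{"tx":-3.2,"ty":-3.5,"tz":0,"roll":0,"jaw":1},{"tx":-3.2,"ty":-3.5,"tz":0,"roll":0,"jaw":1},{"tx":-3.2,"ty":-3.5,"tz":0,"roll":0,"jaw":1},{"tx":-3.2,"ty":-3.5,"tz":0,"roll":0,"jaw":1},{"tx":-3.2,"ty":-3.5,"tz":0,"roll":0,"jaw":1},{"tx":-3.2,"ty":-3.5,"tz":0,"roll":0,"jaw":1},{"tx":-3.2,"ty":-3.5,"tz":0,"roll":0,"jaw":1},{"tx":-3.2,"ty":-3.5,"tz":0,"roll":0,"jaw":1}]' | head -2
python3 -m jog '[{"tx":-3.2,"ty":-3.5,"tz":0,"roll":0,"jaw":1},{"tx":-3.2,"ty":-3.5,"tz":0,"roll":0,"jaw":1},{"tx":-3.2,"ty":-3.5,"tz":0,"roll":0,"jaw":1},{"tx":-3.2,"ty":-3.5,"tz":0,"roll":0,"jaw":1},{"tx":-3.2,"ty":-3.5,"tz":0,"roll":0,"jaw":1},{"tx":-3.2,"ty":-3.5,"tz":0,"roll":0,"jaw":1},{"tx":-3,"ty":-3.5,"tz":0,"roll":0,"jaw":1},{"tx":0,"ty":0,"tz":0,"roll":0.14,"jaw":1}]' | head -2
python3 -m jog '[{"tx":0,"ty":0,"tz":0,"roll":0.14,"jaw":1},{"tx":0,"ty":0,"tz":0,"roll":0.14,"jaw":1},{"tx":0,"ty":0,"tz":0,"roll":0,"jaw":1},{"tx":0,"ty":0,"tz":0,"roll":0,"jaw":1}]' | head -2
python3 go.py .5065 -.0817 .102 49.6
```

```text
time_s: 4.15
position: [0.3638, 0.2157, 0.2419]
time_s: 4.95
position: [0.5118, -0.0859, 0.2421]
time_s: 5.35
position: [0.5079, -0.0799, 0.2417]
t 5.35 pos [ 0.5079 -0.0799  0.2417] ang 49.9 shift cm [-1.000e-02 -2.300e-01  1.397e+01] roll 0.005 open 1.003 F [-0.2  0.3 -0. ] g 0.0
```

```bash

python3 -m jog '[{"tx":0,"ty":-0.2,"tz":4,"roll":0,"jaw":1},{"tx":0,"ty":0,"tz":4,"roll":0,"jaw":0.6},{"tx":0,"ty":0,"tz":3,"roll":0,"jaw":0.6},{"tx":0,"ty":0,"tz":2,"roll":0,"jaw":0.6},{"tx":0,"ty":0,"tz":1,"roll":0,"jaw":0.6},{"tx":0,"ty":0,"tz":0,"roll":0,"jaw":0.6},{"tx":0,"ty":0,"tz":0,"roll":0,"jaw":0.6}]'
python3 go.py .5065 -.0817 .101 49.6
python3 - <<'E'
from h import *
c=capture("scene"); k=c["img"][205:305,235:368,::-1]; cv2.imwrite("pics/k3.png",cv2.resize(k,(798,600),interpolation=cv2.INTER_CUBIC))
E
```

```text
time_s: 6.05
position: [0.5072, -0.0816, 0.1022]
tcp_rot: [[-0.764, 0.646, 0.001], [0.646, 0.764, -0.001], [-0.001, 0.0, -1.0]]
force: [0.4, -0.6, 0.2]
opening: 0.619
grasp_force: 0.0
t 6.05 pos [ 0.5072 -0.0816  0.1022] ang 49.79 shift cm [ 0.05 -0.05  0.12] roll 0.003 open 0.619 F [ 0.4 -0.6  0.2] g 0.0
```

View pics/k3.png

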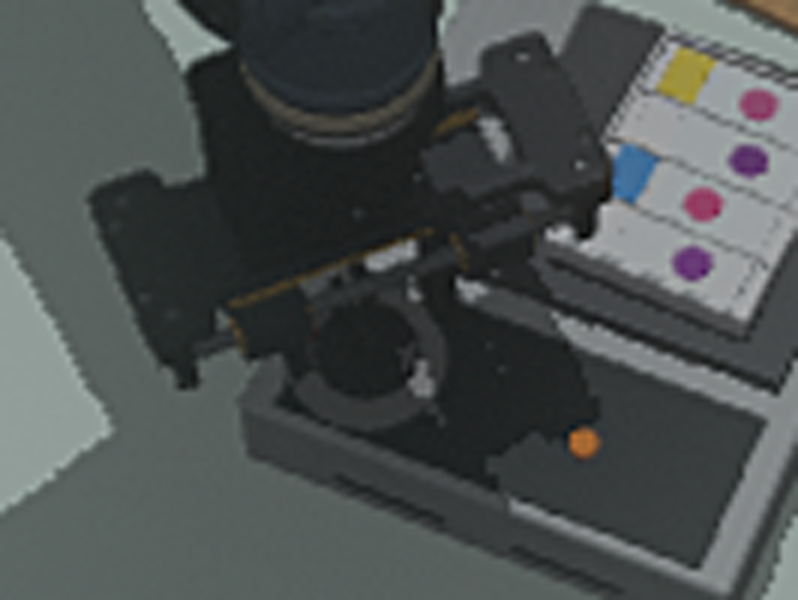

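The gripper straddles the knob at crop (360,345), and the tray is clear of it. Closing now.

```bash

python3 -m jog '[{"tx":0,"ty":0,"tz":0.1,"roll":0,"jaw":0.3},{"tx":0,"ty":0,"tz":0,"roll":0,"jaw":0.1},{"tx":0,"ty":0,"tz":0,"roll":0,"jaw":0.1},{"tx":0,"ty":0,"tz":0,"roll":0,"jaw":0.1},{"tx":0,"ty":0,"tz":0,"roll":0,"jaw":0.1},{"tx":0,"ty":0,"tz":0,"roll":0,"jaw":0.1},{"tx":0,"ty":0,"tz":0,"roll":0,"jaw":0.1},{"tx":0,"ty":0,"tz":0,"roll":0,"jaw":0.1}]'
python3 go.py .5065 -.0817 .101 49.6; python3 -c "from rig import *;print(read_state()['moment'])"
```

```text
time_s: 6.9
position: [0.5059, -0.082, 0.1006]
tcp_rot: [[-0.764, 0.646, -0.001], [0.646, 0.764, -0.001], [0.001, -0.002, -1.0]]
force: [-3.1, -3.8, 2.2]
opening: 0.161
grasp_force: 30.0
t 6.9 pos [ 0.5059 -0.082   0.1006] ang 49.77 shift cm [-0.03  0.06 -0.04] roll 0.003 open 0.161 F [-3.1 -3.8  2.2] g 30.0
[-0.76589394  0.58335507 -0.01222358]
```

```bash

python3 -m jog '[{"tx":0,"ty":0,"tz":0,"roll":-0.12,"jaw":0.1},{"tx":0,"ty":0,"tz":0,"roll":-0.12,"jaw":0.1},{"tx":0,"ty":0,"tz":0,"roll":-0.12,"jaw":0.1},{"tx":0,"ty":0,"tz":0,"roll":-0.12,"jaw":0.1},{"tx":0,"ty":0,"tz":0,"roll":-0.12,"jaw":0.1},{"tx":0,"ty":0,"tz":0,"roll":-0.1,"jaw":0.1},{"tx":0,"ty":0,"tz":0,"roll":0,"jaw":0.1}]'
python3 go.py .5065 -.0817 .101 92.7; python3 -c "from rig import *;print(read_state()['moment'])"
python3 -m jog '[{"tx":0,"ty":0,"tz":0,"roll":-0.04,"jaw":0.1},{"tx":0,"ty":0,"tz":0,"roll":0,"jaw":0.1},{"tx":0,"ty":0,"tz":0,"roll":0,"jaw":0.1}]' >/dev/null
python3 go.py .5065 -.0817 .101 92.7; python3 -c "from rig import *;print(read_state()['moment'])"
```

```text
time_s: 7.6
position: [0.505, -0.0843, 0.1007]
tcp_rot: [[-1.0, -0.002, -0.003], [-0.002, 1.0, -0.004], [0.003, -0.004, -1.0]]
force: [-7.8, -12.8, 3.8]
opening: 0.159
grasp_force: 30.0
t 7.6 pos [ 0.505  -0.0843  0.1007] ang 90.1 shift cm [-0.15  0.26 -0.04] roll -0.045 open 0.159 F [ -7.8 -12.8   3.8] g 30.0
[-2.2978717   1.31341468 -0.03993596]
t 7.9 pos [ 0.505  -0.0845  0.1006] ang 92.3 shift cm [-0.16  0.27 -0.04] roll -0.007 open 0.16 F [ -7.4 -14.5   3.2] g 30.0
[-2.37124067  1.33421012  0.04873445]
```

```bash

python3 -m jog '[{"tx":0,"ty":-0.25,"tz":0,"roll":-0.04,"jaw":0.1},{"tx":0.1,"ty":0,"tz":0,"roll":-0.04,"jaw":0.1},{"tx":0,"ty":0,"tz":0,"roll":0,"jaw":0.1},{"tx":0,"ty":0,"tz":0,"roll":0,"jaw":0.1}]' >/dev/null
python3 go.py .505 -.0845 .101 92.7; python3 -c "from rig import *;print(read_state()['moment'])"
```

```text
t 8.3 pos [ 0.505  -0.0848  0.1007] ang 96.5 shift cm [ 0.    0.03 -0.03] roll 0.066 open 0.166 F [-3.6 -4.7  2.5] g 30.0
[-0.9183976   0.69420809 -0.81596841]
```

```bash

python3 -m jog '[{"tx":0,"ty":0,"tz":0,"roll":0.06,"jaw":0.1},{"tx":0,"ty":0,"tz":0,"roll":0,"jaw":0.6},{"tx":0,"ty":0,"tz":0,"roll":0,"jaw":0.6},{"tx":0,"ty":0,"tz":0,"roll":0,"jaw":0.6},{"tx":0,"ty":0,"tz":-2,"roll":0,"jaw":0.6},{"tx":0,"ty":0,"tz":-4,"roll":0,"jaw":0.6},{"tx":0,"ty":0,"tz":-4,"roll":0.09,"jaw":0.6},{"tx":0,"ty":0,"tz":0,"roll":0,"jaw":0.6}]' >/dev/null
python3 go.py .558 -.272 .15 88.2
```

```text
t 9.1 pos [ 0.5092 -0.0848  0.2054] ang 88.12 shift cm [ -5.43 -18.53   5.66] roll -0.001 open 0.588 F [ 0.6 -0.2  0.5] g 0.0
```

```bash

python3 -m jog '[{"tx":-1.3,"ty":-4.6,"tz":0,"roll":0,"jaw":0.6},{"tx":-1.3,"ty":-4.6,"tz":0,"roll":0,"jaw":0.6},{"tx":-1.3,"ty":-4.6,"tz":0,"roll":0,"jaw":0.6},{"tx":-1.5,"ty":-4.7,"tz":0,"roll":0,"jaw":0.6},{"tx":0,"ty":0,"tz":3,"roll":0,"jaw":0.6},{"tx":0,"ty":0,"tz":2.5,"roll":0,"jaw":0.6},{"tx":0,"ty":0,"tz":0,"roll":0,"jaw":0.6}]' >/dev/null
python3 go.py .558 -.272 .066 88.2
python3 - <<'E'
from h import *
a=[]
for n in("top","scene"):
    c=capture(n); r,q=proj(c,[.56,-.27,.07]).astype(int); a.append(cv2.resize(c["img"][r-55:r+55,q-37:q+37,::-1],(399,593),interpolation=cv2.INTER_CUBIC))
    if n=="top":
        r,q=proj(c,[.505,-.083,.1]).astype(int); k=cv2.resize(c["img"][r-15:r+15,q-15:q+15,::-1],(180,180),interpolation=cv2.INTER_CUBIC); a[0][:180,:180]=k
    print(n,[(round(x["p"],2),np.round(back(c,*x["point"],.064),4)) for x in landmark_of(n,"lifter_tip")[:1]])
cv2.imwrite("pics/l4.png",np.hstack(a))
E
```

```text
t 9.8 pos [ 0.5508 -0.269   0.141 ] ang 88.11 shift cm [-0.78 -0.32  7.5 ] roll -0.002 open 0.595 F [-0.7  1.5  0.4] g 0.0
top [(0.91, array([ 0.7054, -0.2633,  0.064 ]))]
scene [(0.88, array([ 0.7206, -0.2988,  0.064 ]))]
```

View pics/l4.png

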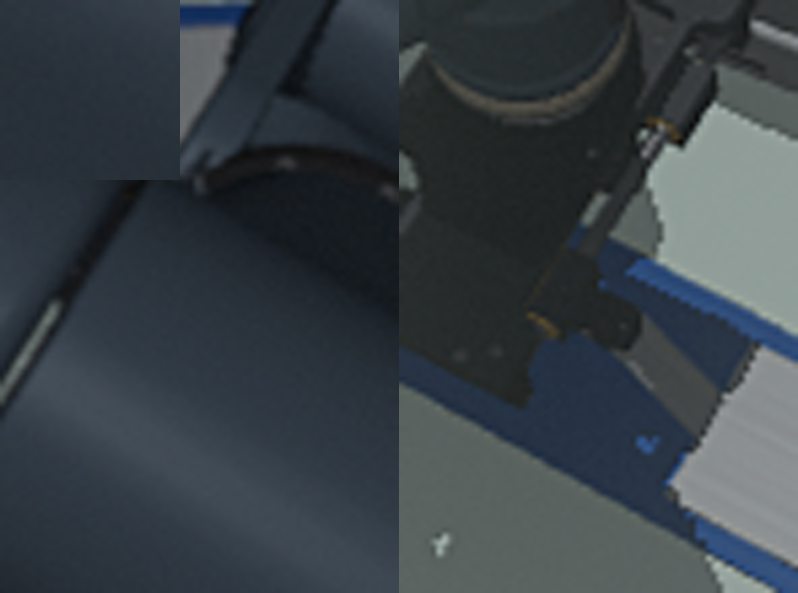

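The scene crop shows the gripper straddling the handle near (610,310), just behind the neck. The arm hides this area in the top view. Descending to grip.

```bash

python3 -m jog '[{"tx":-0.6,"ty":-0.35,"tz":3,"roll":0,"jaw":0.6},{"tx":0,"ty":0,"tz":2.5,"roll":0,"jaw":0.6},{"tx":0,"ty":0,"tz":1.5,"roll":0,"jaw":0.6},{"tx":0,"ty":0,"tz":0.6,"roll":0,"jaw":0.6},{"tx":0,"ty":0,"tz":0,"roll":0,"jaw":0.6},{"tx":0,"ty":0,"tz":0,"roll":0,"jaw":0.5}]' >/dev/null
python3 go.py .557 -.272 .065 88.2
```

```text
t 10.6 pos [ 0.5602 -0.2748  0.0707] ang 88.14 shift cm [0.33 0.27 0.57] roll -0.001 open 0.561 F [ 0.  -0.1 -0. ] g 0.0
```

```bash

python3 -m jog '[{"tx":0,"ty":0,"tz":0,"roll":0,"jaw":0.3},{"tx":0,"ty":0,"tz":0,"roll":0,"jaw":0.26},{"tx":0,"ty":0,"tz":0,"roll":0,"jaw":0.24},{"tx":0,"ty":0,"tz":0,"roll":0,"jaw":0.22},{"tx":0,"ty":0,"tz":0,"roll":0,"jaw":0.2},{"tx":0,"ty":0,"tz":0,"roll":0,"jaw":0.1},{"tx":0,"ty":0,"tz":0,"roll":0,"jaw":0.1},{"tx":0,"ty":0,"tz":0,"roll":0,"jaw":0.1}]' >/dev/null
python3 go.py .557 -.272 .065 88.2;  python3 -c "from rig import *;print(read_state()['moment'])"
```

```text
t 11.4 pos [ 0.5594 -0.2737  0.0698] ang 88.12 shift cm [0.24 0.16 0.48] roll -0.001 open 0.202 F [0.8 4.5 4.2] g 30.0
[ 0.69667602 -0.02727121  0.04072953]
```

Gripped. The blade underside is at z = TCP z − 0.0668. Lifting straight up.

```bash

python3 -m jog '[{"tx":0,"ty":0,"tz":-0.5,"roll":0,"jaw":0.1},{"tx":0,"ty":0,"tz":-1,"roll":0,"jaw":0.1},{"tx":0,"ty":0,"tz":-2,"roll":0,"jaw":0.1},{"tx":0,"ty":0,"tz":-3,"roll":0,"jaw":0.1},{"tx":0,"ty":0,"tz":-4,"roll":0,"jaw":0.1},{"tx":0,"ty":0,"tz":-4,"roll":0,"jaw":0.1},{"tx":0,"ty":0,"tz":-2,"roll":0,"jaw":0.1},{"tx":0,"ty":0,"tz":0,"roll":0,"jaw":0.1}]'
python3 go.py .381 .0505 .233 90;  python3 -c "from rig import *;print(read_state()['moment'])"
```

```text
time_s: 12.2
position: [0.5613, -0.2763, 0.239]
tcp_rot: [[-0.999, 0.033, 0.007], [0.033, 0.999, -0.006], [-0.008, -0.006, -1.0]]
force: [0.1, -1.0, -2.8]
opening: 0.205
grasp_force: 30.0
t 12.2 pos [ 0.5613 -0.2763  0.239 ] ang 88.11 shift cm [19.1  32.07  0.26] roll -0.033 open 0.205 F [ 0.1 -1.  -2.8] g 30.0
[-0.01058091  0.0472802   0.0310656 ]
```

```bash

python3 -m jog '[{"tx":1,"ty":2,"tz":0,"roll":0,"jaw":0.1},{"tx":2,"ty":3.2,"tz":0,"roll":0,"jaw":0.1},{"tx":2.2,"ty":3.6,"tz":0,"roll":0,"jaw":0.1},{"tx":2.2,"ty":3.6,"tz":0,"roll":0,"jaw":0.1},{"tx":2.2,"ty":3.6,"tz":0,"roll":0,"jaw":0.1},{"tx":2.2,"ty":3.6,"tz":0,"roll":0,"jaw":0.1},{"tx":2.2,"ty":3.6,"tz":0,"roll":0,"jaw":0.1},{"tx":2.2,"ty":3.6,"tz":0,"roll":0,"jaw":0.1}]' >/dev/null
python3 -m jog '[{"tx":1.6,"ty":3,"tz":0,"roll":0,"jaw":0.1},{"tx":0.8,"ty":2,"tz":0,"roll":0,"jaw":0.1},{"tx":0,"ty":0,"tz":0,"roll":-0.033,"jaw":0.1},{"tx":0,"ty":0,"tz":0,"roll":0,"jaw":0.1},{"tx":0,"ty":0,"tz":0,"roll":0,"jaw":0.1}]' >/dev/null
python3 go.py .381 .0505 .1398 90; python3 - <<'E'
from fit import *
cams={n:capture(n) for n in("scene","top")}
s=read_state(); p=s["position"]
fit("lifter",cams,[p[0]+.1106,p[1],0.],p[2]-.0668)
fit("tray",cams,[.599,.052,0.],.07)
c=cams["scene"]; cv2.imwrite("pics/s5.png",c["img"][...,::-1])
t=cams["top"]["img"][140:280,220:400,::-1]; t=cv2.resize(t,None,fx=2,fy=2,interpolation=cv2.INTER_CUBIC)
k=c["img"][170:310,230:410,::-1]; k=cv2.resize(k,None,fx=2.2,fy=2.2,interpolation=cv2.INTER_CUBIC); t=cv2.resize(t,(k.shape[1],k.shape[0])); cv2.imwrite("pics/s5.png",np.hstack([k,t]))
E
```

```text
t 13.5 pos [0.3837 0.0494 0.234 ] ang 89.97 shift cm [0.26 0.12 9.42] roll -0.001 open 0.203 F [-0.7  0.3 -1.7] g 30.0
lifter ['scene'] [494.   47.8] yaw -0.07 res 0.346
lifter ['top'] [541.4  52.2] yaw 0.79 res 1.619
lifter ['scene', 'top'] [494.7  49.5] yaw 0.22 res 2.094
tray ['scene'] [598.1  49.3] yaw -0.29 res 0.052
tray ['top'] [601.2  54. ] yaw 0.35 res 0.195
tray ['scene', 'top'] [599.   51.8] yaw -1.2 res 0.293
```

View pics/s5.png

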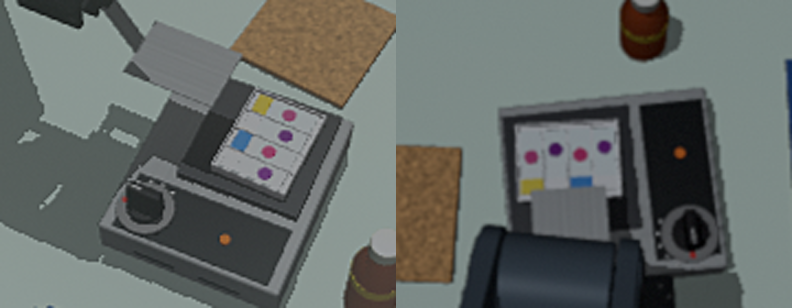

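The knob now points at the red dot, at crop (127,200) left and (690,255) right. The blade hovers just in front of the tray, aligned with it. Lowering to tunnel height.

```bash

python3 -m jog '[{"tx":0.2,"ty":0.1,"tz":1.5,"roll":0,"jaw":0.1},{"tx":0,"ty":0,"tz":2.5,"roll":0,"jaw":0.1},{"tx":0,"ty":0,"tz":2.5,"roll":0,"jaw":0.1},{"tx":0,"ty":0,"tz":1.3,"roll":0,"jaw":0.1},{"tx":0,"ty":0,"tz":0.5,"roll":0,"jaw":0.1},{"tx":0,"ty":0,"tz":0,"roll":0,"jaw":0.1},{"tx":0,"ty":0,"tz":0,"roll":0,"jaw":0.1}]'
python3 go.py .381 .0505 .1403 90;  python3 -c "from rig import *;print(read_state()['moment'])"

```

```text
time_s: 14.5
position: [0.3826, 0.0504, 0.152]
tcp_rot: [[-1.0, -0.0, 0.001], [-0.0, 1.0, -0.0], [-0.001, -0.0, -1.0]]
force: [1.2, 1.2, -2.7]
opening: 0.199
grasp_force: 30.0
t 14.5 pos [0.3826 0.0504 0.152 ] ang 90.0 shift cm [0.16 0.01 1.17] roll 0.0 open 0.199 F [ 1.2  1.2 -2.7] g 30.0
[ 0.04829432  0.05854957 -0.01267838]
```

```bash

python3 -m jog '[{"tx":0,"ty":0,"tz":0.6,"roll":0,"jaw":0.1},{"tx":0,"ty":0,"tz":0.4,"roll":0,"jaw":0.1},{"tx":0,"ty":0,"tz":0.15,"roll":0,"jaw":0.1},{"tx":0,"ty":0,"tz":0,"roll":0,"jaw":0.1},{"tx":0,"ty":0,"tz":0,"roll":0,"jaw":0.1}]'>/dev/null
python3 go.py .381 .0505 .1403 90; python3 - <<'E'
from h import *
c=capture("scene"); p=read_state()["position"]
im=c["img"][...,::-1]; r0,c0=180,270; k=cv2.resize(im[r0:r0+75,c0:c0+100],(800,600),interpolation=cv2.INTER_CUBIC)
for x,y in((.05,.04),(.05,-.04),(-.06,.04),(-.06,-.04)):
    q=proj(c,[p[0]+.1106+x,p[1]+y,p[2]-.0648]); cv2.circle(k,(int((q[1]-c0+.5)*8),int((q[0]-r0+.5)*8)),3,(0,0,255),-1)
cv2.imwrite("pics/b6.png",k)
E
```

```text
t 15.0 pos [0.382  0.0506 0.1401] ang 90.01 shift cm [ 0.1  -0.01 -0.02] roll 0.0 open 0.207 F [-0.1 -0.5 -2.1] g 30.0
```

View pics/b6.png

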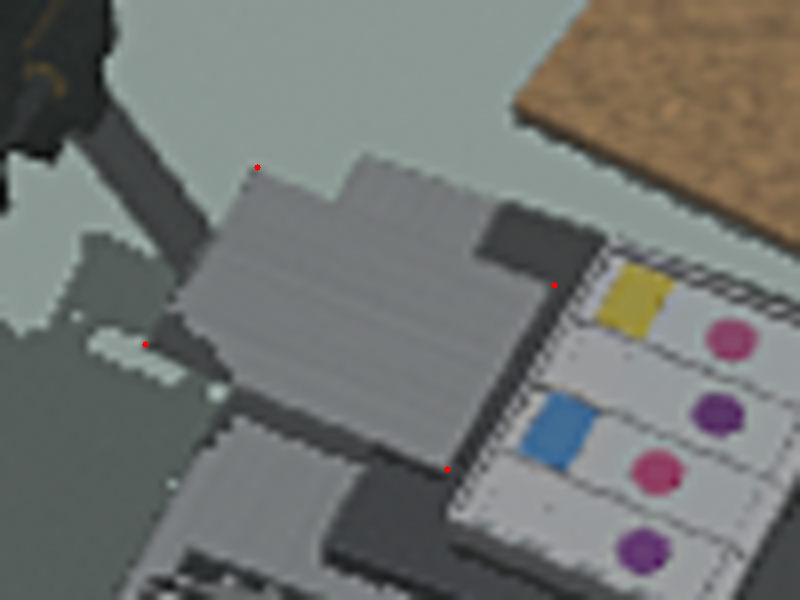

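The blade corners match the prediction, so it is level. The tip, at (500,375), is just short of the tray's front edge. Inserting.

```bash

python3 -m jog '[{"tx":-0.5,"ty":0,"tz":0,"roll":0,"jaw":0.1},{"tx":-0.7,"ty":0,"tz":0,"roll":0,"jaw":0.1},{"tx":-0.7,"ty":0,"tz":0,"roll":0,"jaw":0.1},{"tx":-0.5,"ty":0,"tz":0,"roll":0,"jaw":0.1},{"tx":0,"ty":0,"tz":0,"roll":0,"jaw":0.1},{"tx":0,"ty":0,"tz":0,"roll":0,"jaw":0.1}]'|sed -n 2,4p
python3 go.py .488 .0506 .1403 90;  python3 -c "from rig import *;print(read_state()['moment'])"

```

```text
position: [0.4059, 0.0506, 0.14]
tcp_rot: [[-1.0, -0.0, -0.001], [-0.0, 1.0, 0.0], [0.001, 0.0, -1.0]]
force: [0.1, 0.1, -2.1]
t 15.65 pos [0.4059 0.0506 0.14  ] ang 90.02 shift cm [-8.21 -0.   -0.04] roll 0.0 open 0.205 F [ 0.1  0.1 -2.1] g 30.0
[ 0.04974146  0.03872499 -0.03784744]
```

```bash

python3 -m jog '[{"tx":-0.7,"ty":0,"tz":0,"roll":0,"jaw":0.1},{"tx":-1.2,"ty":0,"tz":0,"roll":0,"jaw":0.1},{"tx":-1.5,"ty":0,"tz":0,"roll":0,"jaw":0.1},{"tx":-1.5,"ty":0,"tz":0,"roll":0,"jaw":0.1},{"tx":-1.5,"ty":0,"tz":0,"roll":0,"jaw":0.1},{"tx":-1.2,"ty":0,"tz":0,"roll":0,"jaw":0.1},{"tx":-0.6,"ty":0,"tz":0,"roll":0,"jaw":0.1},{"tx":0,"ty":0,"tz":0,"roll":0,"jaw":0.1}]'|sed -n 2,4p
python3 -m jog '[{"tx":0,"ty":0,"tz":0,"roll":0,"jaw":0.1},{"tx":0,"ty":0,"tz":0,"roll":0,"jaw":0.1}]' >/dev/null
python3 go.py .488 .0506 .1403 90;  python3 - <<'E'
from fit import *
print(read_state()['moment'])
fit("tray",{"scene":capture("scene")},[.599,.052,0.],.07)
E
```

```text
position: [0.4891, 0.0505, 0.14]
tcp_rot: [[-1.0, -0.0, 0.001], [-0.0, 1.0, -0.0], [-0.001, -0.0, -1.0]]
force: [-0.3, -0.7, -1.9]
t 16.65 pos [0.4869 0.0507 0.1399] ang 90.02 shift cm [-0.11 -0.01 -0.04] roll 0.0 open 0.203 F [-0.1  0.6 -1.9] g 30.0
[0.03881335 0.06806554 0.02775165]
tray ['scene'] [597.1  50.4] yaw -0.6 res 0.072
```

```bash

python3 -m jog '[{"tx":0,"ty":0,"tz":-0.15,"roll":0,"jaw":0.1},{"tx":0,"ty":0,"tz":-0.15,"roll":0,"jaw":0.1},{"tx":0,"ty":0,"tz":-0.15,"roll":0,"jaw":0.1},{"tx":0,"ty":0,"tz":-0.15,"roll":0,"jaw":0.1},{"tx":0,"ty":0,"tz":-0.3,"roll":0,"jaw":0.1},{"tx":0,"ty":0,"tz":-0.5,"roll":0,"jaw":0.1},{"tx":0,"ty":0,"tz":-0.5,"roll":0,"jaw":0.1},{"tx":0,"ty":0,"tz":0,"roll":0,"jaw":0.1}]'|sed -n 2,4p
python3 -m jog '[{"tx":0,"ty":0,"tz":0,"roll":0,"jaw":0.1},{"tx":0,"ty":0,"tz":0,"roll":0,"jaw":0.1}]' >/dev/null
python3 go.py .488 .0506 .1403 90;  python3 - <<'E'
from fit import *
print(read_state()['moment']); z=read_state()["position"][2]
c=capture("scene"); fit("tray",{"scene":c},[.599,.052,0.],z-.0668+.002-.008)
cv2.imwrite("pics/t7.png",cv2.resize(c["img"][180:280,270:403,::-1],(798,600),interpolation=cv2.INTER_CUBIC))
E
```

```text
position: [0.4886, 0.0505, 0.1599]
tcp_rot: [[-1.0, -0.0, 0.002], [-0.0, 1.0, -0.0], [-0.002, -0.0, -1.0]]
force: [1.3, 0.2, -4.4]
t 17.75 pos [0.4878 0.0506 0.159 ] ang 90.01 shift cm [-0.02 -0.    1.87] roll 0.0 open 0.204 F [ 0.4 -0.4 -3.6] g 30.0
[-0.00510478  0.2416282   0.05114437]
tray ['scene'] [598.1  49.8] yaw -0.8 res 0.047
```

View pics/t7.png

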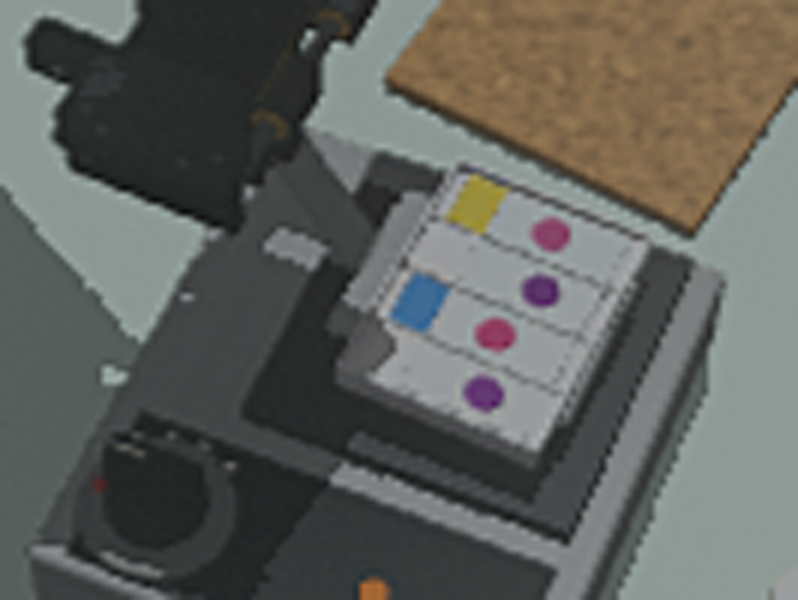

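The tray sits level on the blade, clear of the plate, at crop (500,310). Raising further, then carrying it to the cork with gentle accelerations.

```bash

python3 -m jog '[{"tx":0,"ty":0,"tz":-0.4,"roll":0,"jaw":0.1},{"tx":0,"ty":0,"tz":-0.8,"roll":0,"jaw":0.1},{"tx":0,"ty":0,"tz":-1,"roll":0,"jaw":0.1},{"tx":0,"ty":0,"tz":-0.6,"roll":0,"jaw":0.1},{"tx":0,"ty":0,"tz":-0.2,"roll":0,"jaw":0.1},{"tx":0.1,"ty":0.4,"tz":0,"roll":0,"jaw":0.1},{"tx":0.1,"ty":0.8,"tz":0,"roll":0,"jaw":0.1},{"tx":0.15,"ty":1.2,"tz":0,"roll":0,"jaw":0.1}]'|sed -n 2,4p
python3 -m jog '[{"tx":0.2,"ty":1.6,"tz":0,"roll":0,"jaw":0.1},{"tx":0.25,"ty":2,"tz":0,"roll":0,"jaw":0.1},{"tx":0.3,"ty":2.4,"tz":0,"roll":0,"jaw":0.1},{"tx":0.3,"ty":2.4,"tz":0,"roll":0,"jaw":0.1},{"tx":0.3,"ty":2.4,"tz":0,"roll":0,"jaw":0.1},{"tx":0.3,"ty":2.4,"tz":0,"roll":0,"jaw":0.1},{"tx":0.3,"ty":2.2,"tz":0,"roll":0,"jaw":0.1},{"tx":0.25,"ty":1.9,"tz":0,"roll":0,"jaw":0.1}]'|sed -n 2,4p
python3 -m jog '[{"tx":0.2,"ty":1.5,"tz":0,"roll":0,"jaw":0.1},{"tx":0.15,"ty":1.2,"tz":0,"roll":0,"jaw":0.1},{"tx":0.1,"ty":0.8,"tz":0,"roll":0,"jaw":0.1},{"tx":0,"ty":0.4,"tz":0,"roll":0.02,"jaw":0.1},{"tx":0,"ty":0,"tz":0,"roll":0.03,"jaw":0.1},{"tx":0,"ty":0,"tz":0,"roll":0.025,"jaw":0.1},{"tx":0,"ty":0,"tz":0,"roll":0.015,"jaw":0.1},{"tx":0,"ty":0,"tz":0,"roll":0,"jaw":0.1}]'|sed -n 2,4p
python3 go.py .4579 .2862 .1 84.7;  python3 - <<'E'
from fit import *
print(read_state()['moment']); z=read_state()["position"][2]
C={n:capture(n) for n in("scene","top")}; fit("tray",C,[.568,.277,-.09],z-.0668+.002-.008)
fit("cork",{"scene":C["scene"]},[.568,.277,-.09],0)
E
```

```text
position: [0.4841, 0.0751, 0.1888]
tcp_rot: [[-1.0, 0.001, -0.001], [0.001, 1.0, 0.0], [0.001, 0.0, -1.0]]
force: [-0.7, 0.1, -4.2]
position: [0.4612, 0.2497, 0.1886]
tcp_rot: [[-1.0, -0.001, -0.001], [-0.001, 1.0, 0.0], [0.001, 0.0, -1.0]]
force: [0.4, -0.4, -5.2]
position: [0.458, 0.2862, 0.1891]
tcp_rot: [[-0.996, 0.091, -0.0], [0.091, 0.996, -0.0], [0.0, -0.0, -1.0]]
force: [0.4, 0.0, -3.2]
t 20.25 pos [0.458  0.2862 0.1891] ang 84.79 shift cm [0.01 0.   8.91] roll 0.002 open 0.204 F [ 0.4  0.  -3.2] g 30.0
[ 0.02732023  0.22825624 -0.00758835]
tray ['scene'] [566.9 275.2] yaw -3.53 res 0.069
tray ['top'] [569.3 277.7] yaw -7.17 res 0.269
tray ['scene', 'top'] [567.9 275.7] yaw -4.25 res 0.348
cork ['scene'] [567.7 276.3] yaw -4.56 res 0.304
```

```bash

python3 -m jog '[{"tx":0,"ty":0,"tz":0.4,"roll":0,"jaw":0.1},{"tx":0,"ty":0,"tz":0.8,"roll":0,"jaw":0.1},{"tx":0,"ty":0,"tz":1.2,"roll":0,"jaw":0.1},{"tx":0,"ty":0,"tz":1.6,"roll":0,"jaw":0.1},{"tx":0,"ty":0,"tz":1.6,"roll":0,"jaw":0.1},{"tx":0,"ty":0,"tz":1.4,"roll":0,"jaw":0.1},{"tx":0,"ty":0,"tz":1.2,"roll":0,"jaw":0.1},{"tx":0,"ty":0,"tz":0.9,"roll":0,"jaw":0.1}]'|sed -n 2,4p
python3 -m jog '[{"tx":0,"ty":0,"tz":0.6,"roll":0,"jaw":0.1},{"tx":0,"ty":0,"tz":0.3,"roll":0,"jaw":0.1},{"tx":0,"ty":0,"tz":0.1,"roll":0,"jaw":0.1},{"tx":0,"ty":0,"tz":0,"roll":0,"jaw":0.1},{"tx":0,"ty":0,"tz":0,"roll":0,"jaw":0.1}]'|sed -n 2,4p
python3 go.py .4579 .2862 .0828 84.7
```

```text
position: [0.4574, 0.2864, 0.0965]
tcp_rot: [[-0.996, 0.09, -0.002], [0.09, 0.996, -0.001], [0.002, -0.001, -1.0]]
force: [-1.0, 0.3, -4.3]
position: [0.4583, 0.2867, 0.0886]
tcp_rot: [[-0.996, 0.09, 0.001], [0.09, 0.996, 0.0], [-0.001, 0.0, -1.0]]
force: [0.2, 0.8, -3.5]
t 21.8 pos [0.4583 0.2867 0.0886] ang 84.86 shift cm [ 0.03 -0.06  0.58] roll 0.003 open 0.201 F [ 0.2  0.8 -3.5] g 30.0
```

```bash

python3 -m jog '[{"tx":0,"ty":-0.05,"tz":0.15,"roll":0,"jaw":0.1},{"tx":0,"ty":0,"tz":0.15,"roll":0,"jaw":0.1},{"tx":0,"ty":0,"tz":0.1,"roll":0,"jaw":0.1},{"tx":0,"ty":0,"tz":0.1,"roll":0,"jaw":0.1},{"tx":0,"ty":0,"tz":0.1,"roll":0,"jaw":0.1},{"tx":0,"ty":0,"tz":0.1,"roll":0,"jaw":0.1},{"tx":0,"ty":0,"tz":0.1,"roll":0,"jaw":0.1},{"tx":0,"ty":0,"tz":0,"roll":0,"jaw":0.1}]'|sed -n 2,4p
python3 -m jog '[{"tx":0,"ty":0,"tz":0,"roll":0,"jaw":0.1},{"tx":0,"ty":0,"tz":0,"roll":0,"jaw":0.1}]'>/dev/null
python3 go.py .4579 .2862 .0796 84.7;python3 -c "from rig import *;print(read_state()['moment'])"
```

```text
position: [0.458, 0.2861, 0.08]
tcp_rot: [[-0.996, 0.09, 0.0], [0.09, 0.996, 0.0], [-0.0, 0.0, -1.0]]
force: [-0.0, -0.2, -2.3]
t 22.8 pos [0.458  0.2861 0.0801] ang 84.86 shift cm [0.01 0.01 0.05] roll 0.003 open 0.205 F [ 0.7  0.4 -2.4] g 30.0
[ 0.01836781  0.08013123 -0.02635952]
```

```bash

python3 -m jog '[{"tx":0.3,"ty":0,"tz":0.04,"roll":0,"jaw":0.1},{"tx":0.5,"ty":0,"tz":0,"roll":0,"jaw":0.1},{"tx":0.7,"ty":0,"tz":0,"roll":0,"jaw":0.1},{"tx":0,"ty":0,"tz":0,"roll":0,"jaw":0.1}]'|sed -n 2,4p
python3 - <<'E'
from fit import *
C={n:capture(n) for n in("scene","top")}; fit("tray",C,[.568,.277,-.09],.01)
E
```

```text
position: [0.4408, 0.2872, 0.0795]
tcp_rot: [[-0.996, 0.089, -0.003], [0.089, 0.996, -0.001], [0.003, -0.001, -1.0]]
force: [-0.0, 0.2, -2.3]
tray ['scene'] [566.  275.6] yaw -5.61 res 0.042
tray ['top'] [568.8 278.3] yaw -5.97 res 0.149
tray ['scene', 'top'] [567.3 276.3] yaw -5.54 res 0.22
```

Free and undragged. Withdrawing the rest.

```bash

python3 -m jog '[{"tx":0.8,"ty":0,"tz":0,"roll":0,"jaw":0.1},{"tx":1.2,"ty":0,"tz":0,"roll":0,"jaw":0.1},{"tx":1.6,"ty":0,"tz":0,"roll":0,"jaw":0.1},{"tx":1.8,"ty":0,"tz":0,"roll":0,"jaw":0.1},{"tx":1.8,"ty":0,"tz":0,"roll":0,"jaw":0.1},{"tx":1.6,"ty":0,"tz":0,"roll":0,"jaw":0.1},{"tx":1.2,"ty":0,"tz":0,"roll":0,"jaw":0.1},{"tx":0.6,"ty":0,"tz":0,"roll":0,"jaw":0.1}]'|sed -n 2,4p
python3 -m jog '[{"tx":0,"ty":0,"tz":0,"roll":0,"jaw":0.1},{"tx":0,"ty":0,"tz":-1,"roll":0,"jaw":0.1},{"tx":0,"ty":0,"tz":-3,"roll":0,"jaw":0.1},{"tx":0,"ty":0,"tz":-4,"roll":0,"jaw":0.1},{"tx":0,"ty":0,"tz":-4,"roll":0,"jaw":0.1},{"tx":0,"ty":0,"tz":-3,"roll":0,"jaw":0.1},{"tx":0,"ty":0,"tz":-1,"roll":0,"jaw":0.1},{"tx":0,"ty":0,"tz":0,"roll":0,"jaw":0.1}]'|sed -n 2,4p
python3 go.py .5594 -.2733 .239 88.12
```

```text
position: [0.3355, 0.2968, 0.0797]
tcp_rot: [[-0.996, 0.089, -0.001], [0.089, 0.996, -0.001], [0.001, -0.001, -1.0]]
force: [0.1, -0.1, -2.7]
position: [0.3386, 0.2973, 0.2412]
tcp_rot: [[-0.996, 0.09, 0.004], [0.09, 0.996, 0.002], [-0.004, 0.002, -1.0]]
force: [0.1, -0.2, -3.0]
t 25.0 pos [0.3386 0.2973 0.2412] ang 84.83 shift cm [-27.13 -54.84   0.19] roll -0.057 open 0.204 F [ 0.1 -0.2 -3. ] g 30.0
```

```bash

python3 -m jog '[{"tx":0,"ty":0,"tz":0,"roll":-0.057,"jaw":0.1},{"tx":-1,"ty":-2.2,"tz":0,"roll":0,"jaw":0.1},{"tx":-1.7,"ty":-4,"tz":0,"roll":0,"jaw":0.1},{"tx":-1.9,"ty":-4.4,"tz":0,"roll":0,"jaw":0.1},{"tx":-1.9,"ty":-4.4,"tz":0,"roll":0,"jaw":0.1},{"tx":-1.9,"ty":-4.4,"tz":0,"roll":0,"jaw":0.1},{"tx":-1.9,"ty":-4.4,"tz":0,"roll":0,"jaw":0.1},{"tx":-1.9,"ty":-4.4,"tz":0,"roll":0,"jaw":0.1}]'|sed -n 2,2p
python3 -m jog '[{"tx":-1.9,"ty":-4.4,"tz":0,"roll":0,"jaw":0.1},{"tx":-1.9,"ty":-4.4,"tz":0,"roll":0,"jaw":0.1},{"tx":-1.9,"ty":-4.4,"tz":0,"roll":0,"jaw":0.1},{"tx":-1.9,"ty":-4.4,"tz":0,"roll":0,"jaw":0.1},{"tx":-1.9,"ty":-4.4,"tz":0,"roll":0,"jaw":0.1},{"tx":-1.5,"ty":-3.5,"tz":0,"roll":0,"jaw":0.1},{"tx":-0.8,"ty":-2.2,"tz":0,"roll":0,"jaw":0.1},{"tx":0,"ty":0,"tz":0,"roll":0,"jaw":0.1}]'|sed -n 2,2p
python3 -m jog '[{"tx":0,"ty":0,"tz":0,"roll":0,"jaw":0.1},{"tx":0,"ty":0,"tz":0,"roll":0,"jaw":0.1}]'>/dev/null
python3 go.py .5594 -.2733 .239 88.12; python3 - <<'E'
from fit import *
p=read_state()["position"]; C={n:capture(n) for n in("scene","top")}
fit("lifter",C,[p[0]+.11,p[1]-.0035,-.03],p[2]-.0668)
E
```

```text
position: [0.4492, 0.0092, 0.2376]
position: [0.559, -0.2734, 0.2364]
t 26.8 pos [ 0.5577 -0.2681  0.2378] ang 88.15 shift cm [-0.19 -0.51 -0.12] roll 0.0 open 0.203 F [-0.  -0.  -2.5] g 30.0
lifter ['scene'] [ 667.8 -272.6] yaw -1.6 res 0.344
lifter ['top'] [ 701.6 -256.5] yaw -33.18 res 1.686
lifter ['scene', 'top'] [ 669.2 -270.6] yaw -0.58 res 2.366
```

```bash

python3 -m jog '[{"tx":-0.2,"ty":-0.5,"tz":1,"roll":0,"jaw":0.1},{"tx":0,"ty":0,"tz":2.5,"roll":0,"jaw":0.1},{"tx":0,"ty":0,"tz":3.5,"roll":0,"jaw":0.1},{"tx":0,"ty":0,"tz":3.5,"roll":0,"jaw":0.1},{"tx":0,"ty":0,"tz":2.2,"roll":0,"jaw":0.1},{"tx":0,"ty":0,"tz":1,"roll":0,"jaw":0.1},{"tx":0,"ty":0,"tz":0,"roll":0,"jaw":0.1},{"tx":0,"ty":0,"tz":0,"roll":0,"jaw":0.1}]'|sed -n 2,4p
python3 -m jog '[{"tx":0,"ty":0,"tz":0,"roll":0,"jaw":0.1},{"tx":0,"ty":0,"tz":0,"roll":0,"jaw":0.1}]'>/dev/null
python3 go.py .5594 -.2733 .0698 88.12
```

```text
position: [0.5615, -0.2753, 0.1035]
tcp_rot: [[-0.999, 0.033, 0.002], [0.033, 0.999, -0.001], [-0.002, -0.001, -1.0]]
force: [-0.1, -0.4, -2.0]
t 28.0 pos [ 0.5616 -0.2753  0.1042] ang 88.13 shift cm [0.23 0.2  3.44] roll 0.0 open 0.207 F [ 0.1 -0.4 -2. ] g 30.0
```

```bash

python3 -m jog '[{"tx":0.2,"ty":0.2,"tz":0.8,"roll":0,"jaw":0.1},{"tx":0,"ty":0,"tz":0.8,"roll":0,"jaw":0.1},{"tx":0,"ty":0,"tz":0.7,"roll":0,"jaw":0.1},{"tx":0,"ty":0,"tz":0.4,"roll":0,"jaw":0.1},{"tx":0,"ty":0,"tz":0.2,"roll":0,"jaw":0.1},{"tx":0,"ty":0,"tz":0,"roll":0,"jaw":0.1},{"tx":0,"ty":0,"tz":0,"roll":0,"jaw":0.1}]'|sed -n 2,4p
python3 go.py .5594 -.2733 .0698 88.12
```

```text
position: [0.5589, -0.2728, 0.0737]
tcp_rot: [[-0.999, 0.033, 0.0], [0.033, 0.999, -0.0], [-0.0, -0.0, -1.0]]
force: [0.5, -0.0, -1.3]
t 28.7 pos [ 0.5589 -0.2728  0.0737] ang 88.12 shift cm [-0.05 -0.05  0.39] roll -0.0 open 0.206 F [ 0.5 -0.  -1.3] g 30.0
```

```bash

python3 -m jog '[{"tx":-0.05,"ty":-0.05,"tz":0.1,"roll":0,"jaw":0.1},{"tx":0,"ty":0,"tz":0.1,"roll":0,"jaw":0.1},{"tx":0,"ty":0,"tz":0.1,"roll":0,"jaw":0.1},{"tx":0,"ty":0,"tz":0,"roll":0,"jaw":0.1},{"tx":0,"ty":0,"tz":0,"roll":0,"jaw":0.1}]'|sed -n 2,4p
python3 go.py .5594 -.2733 .0698 88.12;python3 -c "from rig import *;print(read_state()['moment'])"
python3 -m jog '[{"tx":0,"ty":0,"tz":0.08,"roll":0,"jaw":0.1},{"tx":0,"ty":0,"tz":0,"roll":0,"jaw":0.1},{"tx":0,"ty":0,"tz":0,"roll":0,"jaw":0.1}]'|sed -n 2,4p
python3 go.py .5594 -.2733 .0698 88.12;python3 -c "from rig import *;print(read_state()['moment'])"
```

```text
position: [0.5592, -0.2732, 0.0707]
tcp_rot: [[-0.999, 0.033, -0.0], [0.033, 0.999, 0.0], [0.0, 0.0, -1.0]]
force: [0.2, 0.2, -2.7]
t 29.2 pos [ 0.5592 -0.2732  0.0707] ang 88.12 shift cm [-0.02 -0.01  0.09] roll 0.0 open 0.203 F [ 0.2  0.2 -2.7] g 30.0
[ 0.04922411  0.03770374 -0.01475254]
position: [0.5594, -0.2732, 0.0699]
tcp_rot: [[-0.999, 0.033, 0.0], [0.033, 0.999, -0.0], [-0.0, -0.0, -1.0]]
force: [0.1, 0.1, -1.8]
t 29.5 pos [ 0.5594 -0.2732  0.0699] ang 88.12 shift cm [-0.01 -0.01  0.01] roll -0.0 open 0.207 F [ 0.1  0.1 -1.8] g 30.0
[ 0.03598786  0.01220349 -0.00607568]
```

```bash

python3 -m jog '[{"tx":0,"ty":0,"tz":0.05,"roll":0,"jaw":0.1},{"tx":0,"ty":0,"tz":0,"roll":0,"jaw":0.1},{"tx":0,"ty":0,"tz":0,"roll":0,"jaw":0.1}]'|sed -n 2,4p
python3 -m jog '[{"tx":0,"ty":0,"tz":0.04,"roll":0,"jaw":0.1},{"tx":0,"ty":0,"tz":0,"roll":0,"jaw":0.1},{"tx":0,"ty":0,"tz":0,"roll":0,"jaw":0.1}]'|sed -n 2,4p
```

```text
position: [0.5593, -0.2732, 0.0698]
tcp_rot: [[-0.999, 0.033, 0.0], [0.033, 0.999, -0.0], [-0.0, -0.0, -1.0]]
force: [-1.1, 0.3, 2.2]
position: [0.5593, -0.2732, 0.0697]
tcp_rot: [[-0.999, 0.033, 0.0], [0.033, 0.999, -0.0], [-0.0, -0.0, -1.0]]
force: [-2.0, 1.1, 6.1]
```

Seated. The contact height matches the pick-up height. Releasing and withdrawing.

```bash

python3 -m jog '[{"tx":0,"ty":0,"tz":-0.05,"roll":0,"jaw":0.1},{"tx":0,"ty":0,"tz":0,"roll":0,"jaw":0.25},{"tx":0,"ty":0,"tz":0,"roll":0,"jaw":0.4},{"tx":0,"ty":0,"tz":0,"roll":0,"jaw":0.6},{"tx":0,"ty":0,"tz":0,"roll":0,"jaw":0.6},{"tx":0,"ty":0,"tz":0,"roll":0,"jaw":0.6},{"tx":0,"ty":0,"tz":-1,"roll":0,"jaw":0.6},{"tx":0,"ty":0,"tz":-3,"roll":0,"jaw":0.6}]'|sed -n 5,6p
python3 -m jog '[{"tx":0,"ty":0,"tz":-4,"roll":0,"jaw":0.6},{"tx":0,"ty":0,"tz":-4,"roll":0,"jaw":0.6},{"tx":0,"ty":0,"tz":-4,"roll":0,"jaw":0.6},{"tx":2,"ty":4,"tz":0,"roll":0,"jaw":0.6},{"tx":2,"ty":4,"tz":0,"roll":0,"jaw":0.6},{"tx":2,"ty":4,"tz":0,"roll":0,"jaw":0.6},{"tx":2,"ty":4,"tz":0,"roll":0,"jaw":0.6},{"tx":2,"ty":4,"tz":0,"roll":0,"jaw":0.6}]'|sed -n 2,2p
python3 -m jog '[{"tx":1,"ty":4,"tz":0,"roll":0,"jaw":0.6},{"tx":0,"ty":2,"tz":0,"roll":0,"jaw":0.6},{"tx":0,"ty":0,"tz":0,"roll":0,"jaw":0.6},{"tx":0,"ty":0,"tz":0,"roll":0,"jaw":0.6},{"tx":0,"ty":0,"tz":0,"roll":0,"jaw":0.6}]'|sed -n 2,3p
python3 - <<'E'
from fit import *
C={n:capture(n) for n in("scene","top")}
fit("lifter",C,[.67,-.275,-.03],.003); fit("tray",C,[.568,.277,-.09],.01); fit("cork",{"scene":C["scene"]},[.568,.277,-.09],0)
cv2.imwrite("pics/end.png",C["scene"]["img"][...,::-1])
E
```

```text
opening: 0.59
grasp_force: 0.0
position: [0.465, -0.0686, 0.2303]
position: [0.4585, -0.0107, 0.2298]
tcp_rot: [[-0.999, 0.034, 0.001], [0.034, 0.999, -0.001], [-0.001, -0.001, -1.0]]
lifter ['scene'] [ 669.2 -277.5] yaw -1.67 res 0.062
lifter ['top'] [ 670.6 -273.8] yaw -1.64 res 0.065
lifter ['scene', 'top'] [ 669.4 -276. ] yaw -1.76 res 0.194
tray ['scene'] [566.4 275.5] yaw -6.1 res 0.073
tray ['top'] [569.2 278.8] yaw -5.14 res 0.069
tray ['scene', 'top'] [567.9 277.7] yaw -6.01 res 0.164
cork ['scene'] [568.1 276. ] yaw -5.93 res 0.918
```

View pics/end.png

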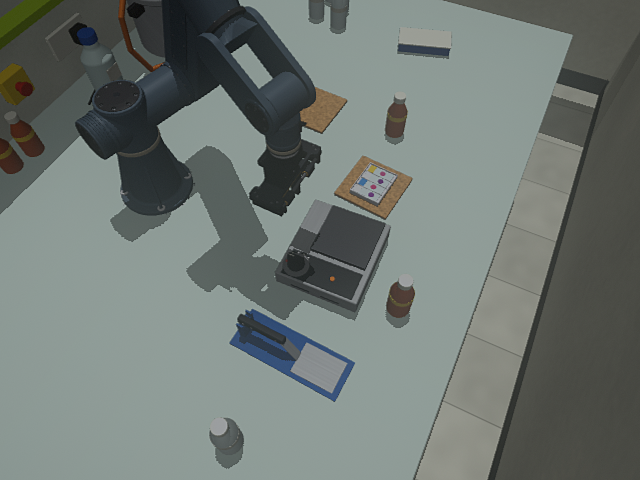

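The tray is centred on the far cork (373,184), the lifter lies on its rest as before (292,352), the knob is at off (295,262), the bottles have not moved, and the arm is clear of everything.

```bash
python3 -c "from rig import *;print(hand_in())"
```

```text
the job is handed in; nothing more can be done
None
```

The job is done and handed in at about 32 s of the 72 s allowed: the knob is off, the tray is centred on the far cork board, the lifter is back on its rest as it was, and the bottles have not moved.

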